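# Turn the condiment carousel to bring the spice jar to the guest's rice bowl

## Task

Push on a spoke of the condiment carousel with a finger and turn it until the round, straight-sided spice jar (the tallest thing on the board) stands centred in line with the dark pointer that points at the guest's small rice bowl, then take the hand away. Push gently, do not grip the spokes, and do not touch the board itself or touch, lift or upset the things standing on it or on the table.

Things in the scene. Friction and masses are not known exactly. Their poses are not given: they have to be found in the camera images.
- foot: Fixed dark steel foot of the carousel, a disc 150 mm across and 14 mm high on the table. Its origin is at the table surface on the turning axis. Its x axis lies along the pointer, a flat 18 mm wide tongue 8 mm high that sticks out under the board (diamond tip 158 mm from the axis) toward the small tan rice bowl (106 mm across, 42 mm high, fixed, its centre 217 mm from the axis).
- turntable: Round wooden turning board, 254 mm across, rim 10 mm above its floor. Origin on the vertical turning axis, under the board, 16 mm over the table; z up. Its floor, where the jars stand, is 32 mm over the table. It turns either way, over a full turn, no stops or detents, against a stiff damped bearing (0.2 N m, about 2.7 N at 75 mm from the axis, and 4 N more at 1 rad/s), and stays where it is left.
- spokes: Three level steel bars 10 mm thick on the central column (18 mm thick), turning with the board. Origin on the axis at their centre lines, 175 mm over the table; z up. They lie at 60, 180, 300 degrees counter-clockwise from this body's x axis, over the gaps between the jars (about 0, 140, 215, uneven), and end in wooden balls 18 mm across at 112 mm radius. A 30 mm ball on the axis is the top, 190 mm over the table.
- jar_mid (a point): The spice jar that must come to the pointer: a round clear jar with label and flat white cap, 47 mm across and 98 mm high, straight-sided, the tallest thing on the board (its top is 130 mm over the table, 40 mm below the spokes); this point is at its centre, half-way up. It stands loose, 65 to 90 mm from the axis, at any one of the board's three places.
- shaker_mid (a point): A squat glass shaker with a pink lid, 58 mm across and 89 mm high, loose on the board 65 to 90 mm from the axis; this point is its centre, half-way up. Only rides along.
- pick_box_mid (a point): A small upright brown toothpick box, 42 x 51 mm and 78 mm high, loose on the board 65 to 90 mm from the axis; this point is its centre, half-way up. Only rides along.
- tea_glass: Small empty glass, 49 mm across and 62 mm high, on a cork coaster; origin at the centre of its underside. Bystander.
- dip_bowl: Small dip bowl, 78 mm across and 34 mm high, to the left of the carousel; origin at the centre of its underside. Bystander.
Mind the look-alikes: they are no part of the job. Leave any green look-alike of the part that bears pick_box_mid alone.

How it is judged:
On the way:
1. a finger pushes a spoke and the board turns (contact force between the fingers and spokes above 0.3 N and angular speed of turntable above 0.04 rad/s).
At the end, for the whole second after the job is handed in: The spice jar's centre is at the pointer's side of the axis and within 12 mm (about 9 degrees) to either side of the pointer's centre line; the board is at rest; all three jars stand upright on the board (x of jar_mid in the frame of foot above 0.05 m and y of jar_mid in the frame of foot between -0.012 and 0.012 m and angular speed of turntable below 0.05 rad/s and angle between each of jar_mid, shaker_mid, pick_box_mid's own z axis and vertical below 0.15 rad and height (world z) of jar_mid between 0.073 and 0.089 m and horizontal distance between each of jar_mid, shaker_mid, pick_box_mid and foot below 0.105 m and height (world z) of shaker_mid between 0.0685 and 0.0845 m and height (world z) of pick_box_mid between 0.063 and 0.079 m); the robot touches nothing.
It fails at once if the hand or arm touches something standing on the board (contact force between any of the fingers, the arm and jar above 0.5 N or contact force between any of the fingers, the arm and shaker above 0.5 N or contact force between any of the fingers, the arm and pick_box above 0.5 N).
It fails at once if something standing on the board is lifted, or anything is tipped (height (world z) of jar_mid above 0.096 m or height (world z) of shaker_mid above 0.0915 m or height (world z) of pick_box_mid above 0.086 m or angle between any of jar_mid, shaker_mid, pick_box_mid, tea_glass, dip_bowl's own z axis and vertical above 0.3 rad).
It fails at once if the hand pushes the board or column instead of a spoke (contact force between the fingers and turntable above 2 N and contact force between the fingers and spokes below 0.1 N).
It fails at once if the spokes are gripped or shoved hard (over 25 N) (contact force between the fingers and spokes above 25 N).
It fails at once if a bystander is moved more than 20 mm (distance of any of tea_glass, dip_bowl from where it was at the start of the episode above 0.02 m).
It also fails if it takes over 43 s, if anything falls off the work surface, if the arm or the gripper's body presses on something with over 40 N, if the wrist force passes 120 N, or if a joint passes its speed limit or range.

## Robot

A 7-joint arm with a two-finger parallel gripper is mounted at the origin on the work surface; the furniture and walls round the work are solid. World frame = base frame: x ahead of the robot, y to its left, z up, the work surface at z = 0. Lengths are in m, angles in rad, forces in N, time in s.
With the tool pointing down it reaches from about 0.425 to 0.925 m from the base axis. Payload 6.8 kg.
Tool frame: the origin (TCP) lies between the finger pads; the fingertips stand 11 mm ahead of it and the grasp point (between the pads) lies 8 mm behind it; z points along the fingers, y is the line along which they close (so a half turn about z gives the same grasp; the last joint's range is limited). The gripper opens to 85 mm and grips with 20 to 120 N. Pads are 22 mm wide; open, the fingers measure 114 mm over their backs; the gripper's body (76 mm by 85 mm) begins 54 mm behind the grasp point. The pads swing forward as they close: fully open they stand 13 mm farther back than shut.
Start: joints at [-1.261, 0.477, 0.022, 1.555, -0.011, 1.109, -0.083], TCP at [0.274, 0.617, 0.242] pointing down, gripper open.
Joint ranges: [-2.96, 2.96], [-0.34, 2.1], [-1.41, 1.46], [0.24, 2.44], [-1.37, 4.51], [0.17, 1.92], [-2.96, 2.96]. Speed limits (rad/s): [2.39, 2.39, 3.14, 3.14, 3.14, 3.14, 3.14].

## Interface

Orientations are given as a rotation vector (axis times angle).
In Python, from bench import r gives the robot as it stands.
- The arm moves only by the tool send_rows, never from a script. Its argument "deltas" is a list of rows, each an object of numbers: "dx", "dy", "dz": the shift along the world's x, y, z in mm; "rx", "ry", "rz": the turn, a rotation vector about the world's x, y, z in degrees. A call has 1 to 5 rows; each row is the pose to reach, as a shift and turn from the pose commanded when the call began; what a row does not reach only later rows make up. A row lasts 1/12 s, in which the tool goes at most 41.7 mm and 7.16 degrees, less where a joint would pass 70% of its speed; a pose out of reach is approached as far as the arm can. A call with a gripper value outside its range is refused whole. "jaw" is the finger opening in mm, from 0 to 85.4, set as the call begins (left out, the last holds). The fingers move at their own pace and stop on an object; "newtons" is the grip in N (left out, the last holds). Time passes only in rows, so rows that repeat a pose let the fingers close. It gives the time, the measured TCP pose, the force, the opening and the grip force at its end, in the units of the state.
- r.get_obs(): the state, without advancing time (a new reading comes with each control period).
- r.grab_frame(name): name is "side" or "top" or "wrist"; returns a dict with "frame" (420x560x3 uint8, blue, green, red), "z_map" (420x560 float32, m along the optical axis (not along the pixel's ray), 0 where there is no reading), "vertical_fov" (degrees; the focal length in pixels is half the picture's height over the tangent of half this angle, whatever the lens; pixels are square), "cx", "cy" (the principal point, pixels), "xyz" and "orientation" of the camera in the world. Camera axes: x right, y down, z forward; pixel columns grow to the right and rows downward; lengths in m; the calibration is good to about 2 mm. A picture is of the moment at which its call begins.
- r.hand_in(): hands the job in; it is judged then, once.
The state is a dict: "clock": time; "joints": joint angles; "qvel": joint speeds; "tau": joint torques, N m; "tcp_pos": TCP position; "orientation": TCP orientation; "contact_force": force on the tool from outside, world axes, zero at the start; "moment": the same for the moment, N m; "grip_width": finger opening in m; "gripper_force": force on a finger pad.
Only numpy, scipy, OpenCV 4.12 (cv2) and the standard library are available. Lean on these libraries where they do the work, as an engineer would, in place of code of your own. Each camera call takes 0.05 s, during which the arm holds its last target. There are 200 camera calls.

## Working session

There is one attempt and no reset: what is moved stays moved. The work goes in short steps, Python scripts to look and compute and a tool call to move; the robot and the scene stay as the last step left them, time stands still between calls to the robot, and variables do not carry over. Pictures are saved under pics/ and viewed, at most 10 in all, crops included, and the job is handed in when it is done.

Besides the shell and the picture viewer there is one more tool, called after "Emit:" as name(argument=value, ...), one argument or row to a line, values as JSON. send_rows: Moves the arm, as the interface text tells. Its arguments: {"type":"object","properties":{"deltas":{"type":"array","items":{"type":"object","properties":{"dx":{"type":"number"},"dy":{"type":"number"},"dz":{"type":"number"},"rx":{"type":"number"},"ry":{"type":"number"},"rz":{"type":"number"}}}},"jaw":{"type":"number"},"newtons":{"type":"number"}},"required":["deltas"]}

```bash
mkdir -p pics; cat > h.py <<'E'
import numpy as np, cv2
from bench import r
from scipy.spatial.transform import Rotation as R
def grab(n,save=None):
    f=r.grab_frame(n)
    if save: cv2.imwrite(f'pics/{save}.png',f['frame'])
    return f
def cloud(f):
    z=f['z_map'];h,w=z.shape;F=h/2/np.tan(np.radians(f['vertical_fov'])/2)
    v,u=np.mgrid[:h,:w]
    o=np.array(f['orientation']);
    M=R.from_rotvec(o).as_matrix() if o.size==3 else (o if o.size==9 else R.from_quat(o).as_matrix())
    c=np.stack([(u-f['cx'])/F*z,(v-f['cy'])/F*z,z],-1)
    P=c@M.T+np.array(f['xyz']); P[z<=0]=np.nan
    return P
E
python3 - <<'E'
from h import *
import pickle
fs={n:grab(n,n) for n in('side','top')}
pickle.dump(fs,open('f0.pkl','wb'))
for n,f in fs.items(): print(n,f['xyz'],f['orientation'],f['vertical_fov'],f['cx'],f['cy'])
print(r.get_obs())
cv2.imwrite('pics/both.png',cv2.resize(np.vstack([fs['side']['frame'],fs['top']['frame']]),(560,840))[:, :]) 
E
```

```text
side [ 0.16085771 -0.97511808  0.82398812] [-2.11888698  0.27064543 -0.1340635 ] 49.017643001809844 283.9732000856623 208.34870778205948
top [0.26028491 0.11908977 1.26730733] [-2.15242901  2.12411924 -0.18919451] 42.98927874819336 283.6590168895904 206.54717556658346
{'clock': 0.1, 'joints': array([-1.26109592,  0.47773349,  0.02235825,  1.55634418, -0.01149393,
        1.10928696, -0.08312299]), 'qvel': array([-0.00029461, -0.00193934, -0.00071273, -0.00203302, -0.00061345,
       -0.00014909,  0.00130857]), 'tau': array([ 5.60705710e-03, -5.97762930e+01,  1.61413930e+00, -2.81958568e+01,
        1.27704887e-02,  4.90369755e-03,  1.80586648e-05]), 'tcp_pos': array([0.2736943 , 0.61646563, 0.24141601]), 'orientation': array([-6.51494233e-01, -3.07308191e+00,  2.56029813e-03]), 'contact_force': array([-0.31229319,  0.76677362, -0.6882394 ]), 'moment': array([0.00322787, 0.00552739, 0.02943482]), 'gripper_force': 0.0, 'grip_width': 0.08534218615593588}
```

View pics/top.png

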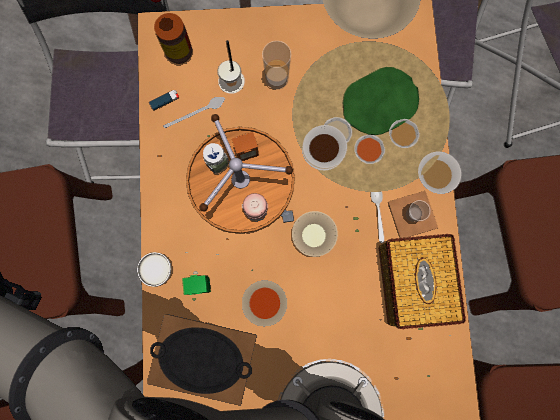

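View pics/side.png

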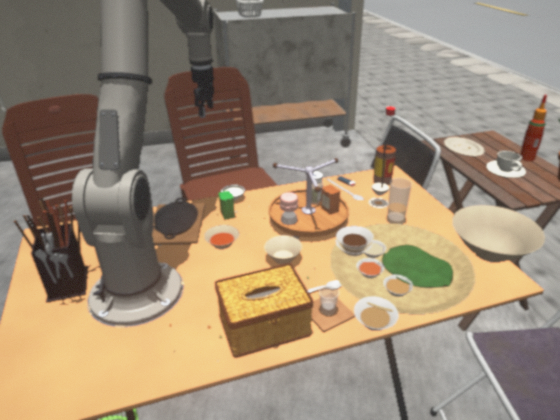

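Top view: the carousel hub is at (236,165). The white-capped spice jar is at (213,153), the pink shaker at (255,207), the brown box at (245,147) and the pointer tip at (288,216). The rice bowl is at (315,234). Look-alikes for the jar are the white-lidded glass at (230,75) and the white dish at (155,269); the green box at (196,285) resembles the toothpick box. The side view agrees.

```bash
python3 - <<'E'
from h import *
import pickle
fs=pickle.load(open('f0.pkl','rb'));f=fs['top'];P=cloud(f);im=f['frame']
def at(u,v,k=1): return np.round(np.nanmedian(P[v-k:v+k+1,u-k:u+k+1].reshape(-1,3),0),3)
for n,u,v in [('hub',236,165),('ball1',215,119),('ball2',289,170),('ball3',204,208),('jar',213,153),('shk',255,207),('box',245,143),('tip',288,216),('bowl',315,234),('table',270,250)]: print(n,at(u,v))
x,y,z=P[...,0],P[...,1],P[...,2]
hub=at(236,165)
near=np.hypot(x-hub[0],y-hub[1])<.15
# board floor/rim
m=near&(z>.025)&(z<.05); pts=P[m]; (c,rad)=cv2.minEnclosingCircle(pts[:,:2].astype(np.float32)); print('board',c,rad)
m=near&(z>.115)&(z<.145); n,l,s,ce=cv2.connectedComponentsWithStats(m.astype(np.uint8))
for i in range(1,n):
    if s[i,4]>15:
        q=P[l==i]; c,rad=cv2.minEnclosingCircle(q[:,:2].astype(np.float32)); print('top',ce[i],s[i,4],c,rad,np.median(q[:,2]))
bm=(z>.03)&(z<.05)&(np.hypot(x-at(315,234)[0],y-at(315,234)[1])<.07)
c,rad=cv2.minEnclosingCircle(P[bm][:,:2].astype(np.float32)); print('bowl',c,rad)
m=near&(z>.165)&(z<.195);print('spk',m.sum())
cr=im[90:250,160:340]; cv2.imwrite('pics/crop.png',cv2.resize(cr,None,fx=3.7,fy=3.7,interpolation=cv2.INTER_CUBIC))
# heights above .1 around carousel for clearance
E
```

```text
hub [0.529 0.211 0.186]
ball1 [0.631 0.258 0.182]
ball2 [0.522 0.1   0.183]
ball3 [0.438 0.274 0.181]
jar [0.57  0.267 0.13 ]
shk [0.452 0.172 0.12 ]
box [0.6   0.198 0.108]
tip [0.451 0.098 0.008]
bowl [0.409 0.033 0.003]
table [ 0.369  0.14  -0.   ]
board (0.533157467842102, 0.2129812240600586) 0.1282261162996292
top [213.11944444 153.50277778] 360 (0.5703312158584595, 0.26675522327423096) 0.02354634366929531 0.12917676759924845
top [238.08 172.24] 25 (0.5307843685150146, 0.2115618884563446) 0.008414490148425102 0.13025565259415695
top [254.14588235 204.41411765] 425 (0.458038330078125, 0.17367246747016907) 0.026331204921007156 0.12031015393987698
bowl (0.4054335653781891, 0.037391290068626404) 0.05316149815917015
spk 921
```

View pics/crop.png

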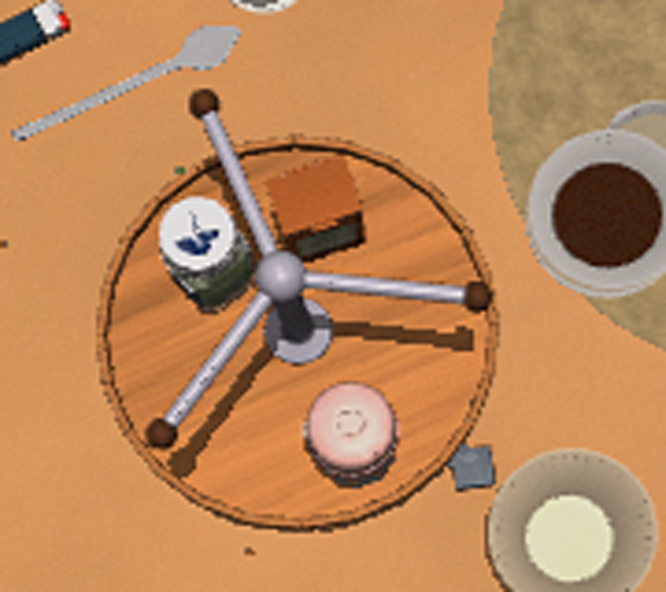

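Choice: the jar with the white cap is the right one. Its centre is at (0.570, 0.267), its top at z 0.129 and its radius is 23.5 mm, all matching the description. The axis is at (0.531, 0.212). The jar stands at 54° and the pointer at 234.5°, so the board must turn about 180°. I'll put the closed fingers behind the 145° spoke and push counter-clockwise at r = 80 mm, with the tips at about z 0.152.

Emit:
send_rows(
  deltas=[
    {"dx":15,"dy":-22},
    {"dx":38,"dy":-55},
    {"dx":61,"dy":-88},
    {"dx":84,"dy":-121},
    {"dx":107,"dy":-154},
  ],
  jaw=0,
)

```text
$.deltas[0]: bad value
```

Emit:
send_rows(
  deltas=[
    {"dx":23,"dy":-33},
    {"dx":46,"dy":-66},
    {"dx":69,"dy":-99},
    {"dx":92,"dy":-132},
    {"dx":115,"dy":-165},
  ],
)

```text
$.deltas[0]: bad value
```

Emit:
send_rows(
  deltas=[
    {"dx":8,"dy":-10},
    {"dx":8,"dy":-10},
    {"dx":8,"dy":-10},
    {"dx":8,"dy":-10},
  ],
)

```text
$.deltas[0]: bad value
```

Emit:
send_rows(
  deltas=[
    {"dx":15,"dy":-22,"dz":0,"rx":0,"ry":0,"rz":0},
    {"dx":38,"dy":-55,"dz":0,"rx":0,"ry":0,"rz":0},
    {"dx":61,"dy":-88,"dz":0,"rx":0,"ry":0,"rz":0},
    {"dx":84,"dy":-121,"dz":0,"rx":0,"ry":0,"rz":0},
    {"dx":107,"dy":-154,"dz":0,"rx":0,"ry":0,"rz":0},
  ],
  jaw=0,
)

```text
clock: 0.52
tcp_pos: [0.3815, 0.4611, 0.2419]
orientation: [-0.651, -3.073, 0.001]
contact_force: [0.6, 0.1, -0.1]
grip_width: 0.0257
gripper_force: 0.0
```

Emit:
send_rows(
  deltas=[
    {"dx":23,"dy":-33,"dz":0,"rx":0,"ry":0,"rz":0},
    {"dx":46,"dy":-66,"dz":0,"rx":0,"ry":0,"rz":0},
    {"dx":69,"dy":-99,"dz":0,"rx":0,"ry":0,"rz":0},
    {"dx":92,"dy":-132,"dz":0,"rx":0,"ry":0,"rz":0},
    {"dx":115,"dy":-165,"dz":0,"rx":0,"ry":0,"rz":0},
  ],
)

```text
clock: 0.93
tcp_pos: [0.4965, 0.296, 0.2421]
orientation: [-0.651, -3.073, 0.0]
contact_force: [1.1, 0.2, -0.6]
grip_width: -0.0003
gripper_force: 0.0
```

Emit:
send_rows(
  deltas=[
    {"dx":7,"dy":-9,"dz":0,"rx":0,"ry":0,"rz":0},
    {"dx":7,"dy":-9,"dz":-10,"rx":0,"ry":0,"rz":0},
    {"dx":7,"dy":-9,"dz":-20,"rx":0,"ry":0,"rz":0},
  ],
)

```text
clock: 1.18
tcp_pos: [0.5032, 0.2887, 0.2219]
orientation: [0.654, 3.072, 0.001]
contact_force: [-0.4, 0.5, -0.1]
grip_width: -0.0
gripper_force: 0.0
```

```bash
python3 - <<'E'
from h import *
f=grab('top'); s=grab('side'); o=r.get_obs(); print(o['tcp_pos'],o['grip_width'])
a=cv2.resize(f['frame'][90:250,130:330],(800,640))[:600]
b=cv2.resize(s['frame'][100:260,220:400],(675,600))
cv2.imwrite('pics/c1.png',cv2.resize(np.hstack([a,b]),(800,330)))
# lowest hand points from side cam depth near tcp
P=cloud(s); t=o['tcp_pos']
m=(np.hypot(P[...,0]-t[0],P[...,1]-t[1])<.035)&(P[...,2]>.14)
print('hand low z',np.percentile(P[m][:,2],[0,1,5,20]) if m.any() else None)
E
```

```text
[0.50043558 0.28989574 0.21967366] -9.95690651702607e-05
hand low z [0.20949714 0.21090623 0.22007238 0.25553355]
```

View pics/c1.png

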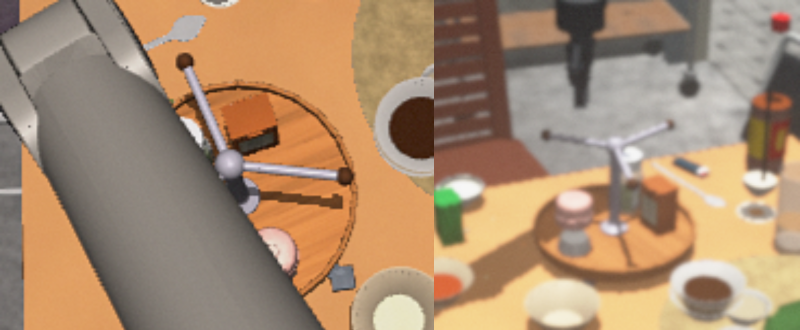

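The side view shows the closed fingertips just behind and above the spokes (lowest point z 0.2095, about 11 mm below the TCP, as expected). The board hasn't moved. Next I lower into the gap.

Emit:
send_rows(
  deltas=[
    {"dx":0,"dy":0,"dz":-15,"rx":0,"ry":0,"rz":0},
    {"dx":0,"dy":-1,"dz":-30,"rx":0,"ry":0,"rz":0},
    {"dx":0,"dy":-2,"dz":-44,"rx":0,"ry":0,"rz":0},
    {"dx":0,"dy":-2,"dz":-58,"rx":0,"ry":0,"rz":0},
    {"dx":0,"dy":-2,"dz":-58,"rx":0,"ry":0,"rz":0},
  ],
)

```text
clock: 1.7
tcp_pos: [0.4999, 0.2879, 0.1613]
orientation: [-0.645, -3.07, 0.006]
contact_force: [0.6, 0.7, 0.0]
grip_width: -0.0001
gripper_force: 0.0
```

```bash
python3 - <<'E'
import numpy as np
c=np.array([531,212]);R=80
p=lambda a:c+R*np.array([np.cos(np.radians(a)),np.sin(np.radians(a))])
for a in range(110,325,3): print(a,np.round(p(a),1),end='; ')
E
```

```text
110 [503.6 287.2]; 113 [499.7 285.6]; 116 [495.9 283.9]; 119 [492.2 282. ]; 122 [488.6 279.8]; 125 [485.1 277.5]; 128 [481.7 275. ]; 131 [478.5 272.4]; 134 [475.4 269.5]; 137 [472.5 266.6]; 140 [469.7 263.4]; 143 [467.1 260.1]; 146 [464.7 256.7]; 149 [462.4 253.2]; 152 [460.4 249.6]; 155 [458.5 245.8]; 158 [456.8 242. ]; 161 [455.4 238. ]; 164 [454.1 234.1]; 167 [453.1 230. ]; 170 [452.2 225.9]; 173 [451.6 221.7]; 176 [451.2 217.6]; 179 [451.  213.4]; 182 [451.  209.2]; 185 [451.3 205. ]; 188 [451.8 200.9]; 191 [452.5 196.7]; 194 [453.4 192.6]; 197 [454.5 188.6]; 200 [455.8 184.6]; 203 [457.4 180.7]; 206 [459.1 176.9]; 209 [461.  173.2]; 212 [463.2 169.6]; 215 [465.5 166.1]; 218 [468.  162.7]; 221 [470.6 159.5]; 224 [473.5 156.4]; 227 [476.4 153.5]; 230 [479.6 150.7]; 233 [482.9 148.1]; 236 [486.3 145.7]; 239 [489.8 143.4]; 242 [493.4 141.4]; 245 [497.2 139.5]; 248 [501.  137.8]; 251 [505.  136.4]; 254 [508.9 135.1]; 257 [513.  134.1]; 260 [517.1 133.2]; 263 [521.3 132.6]; 266 [525.4 132.2]; 269 [529.6 132. ]; 272 [533.8 132. ]; 275 [538.  132.3]; 278 [542.1 132.8]; 281 [546.3 133.5]; 284 [550.4 134.4]; 287 [554.4 135.5]; 290 [558.4 136.8]; 293 [562.3 138.4]; 296 [566.1 140.1]; 299 [569.8 142. ]; 302 [573.4 144.2]; 305 [576.9 146.5]; 308 [580.3 149. ]; 311 [583.5 151.6]; 314 [586.6 154.5]; 317 [589.5 157.4]; 320 [592.3 160.6]; 323 [594.9 163.9];
```

Emit:
send_rows(
  deltas=[
    {"dx":-4,"dy":-2,"dz":0,"rx":0,"ry":0,"rz":0},
    {"dx":-8,"dy":-3,"dz":0,"rx":0,"ry":0,"rz":0},
    {"dx":-11,"dy":-5,"dz":0,"rx":0,"ry":0,"rz":0},
    {"dx":-15,"dy":-7,"dz":0,"rx":0,"ry":0,"rz":0},
    {"dx":-18,"dy":-10,"dz":0,"rx":0,"ry":0,"rz":0},
  ],
)

```text
clock: 2.12
tcp_pos: [0.4845, 0.2772, 0.165]
orientation: [0.651, 3.073, 0.002]
contact_force: [-0.5, 0.6, 0.3]
grip_width: 0.0003
gripper_force: 0.0
```

Emit:
send_rows(
  deltas=[
    {"dx":-2,"dy":-1.5,"dz":0,"rx":0,"ry":0,"rz":0},
    {"dx":-4,"dy":-3,"dz":0,"rx":0,"ry":0,"rz":0},
    {"dx":-7,"dy":-5,"dz":0,"rx":0,"ry":0,"rz":0},
    {"dx":-10,"dy":-8,"dz":0,"rx":0,"ry":0,"rz":0},
    {"dx":-12.5,"dy":-11,"dz":0,"rx":0,"ry":0,"rz":0},
  ],
)

```text
clock: 2.53
tcp_pos: [0.4739, 0.2667, 0.1652]
orientation: [0.651, 3.07, 0.005]
contact_force: [4.0, 1.4, -0.5]
grip_width: -0.0005
gripper_force: 2.1
```

Emit:
send_rows(
  deltas=[
    {"dx":-3,"dy":-3,"dz":0,"rx":0,"ry":0,"rz":0},
    {"dx":-5.5,"dy":-6.5,"dz":0,"rx":0,"ry":0,"rz":0},
    {"dx":-8,"dy":-10,"dz":0,"rx":0,"ry":0,"rz":0},
    {"dx":-10,"dy":-13.5,"dz":0,"rx":0,"ry":0,"rz":0},
    {"dx":-12,"dy":-17,"dz":0,"rx":0,"ry":0,"rz":0},
  ],
)

```text
clock: 2.95
tcp_pos: [0.462, 0.2503, 0.1653]
orientation: [0.65, 3.07, 0.006]
contact_force: [4.6, 3.5, 0.1]
grip_width: 0.0
gripper_force: 2.4
```

Emit:
send_rows(
  deltas=[
    {"dx":-2,"dy":-4,"dz":0,"rx":0,"ry":0,"rz":0},
    {"dx":-3.5,"dy":-7.5,"dz":0,"rx":0,"ry":0,"rz":0},
    {"dx":-5,"dy":-11.5,"dz":0,"rx":0,"ry":0,"rz":0},
    {"dx":-6,"dy":-15.5,"dz":0,"rx":0,"ry":0,"rz":0},
    {"dx":-7,"dy":-19.5,"dz":0,"rx":0,"ry":0,"rz":0},
  ],
)

```text
clock: 3.37
tcp_pos: [0.4545, 0.2311, 0.1652]
orientation: [0.65, 3.071, 0.006]
contact_force: [2.6, 4.2, -0.4]
grip_width: 0.0001
gripper_force: 2.3
```

Emit:
send_rows(
  deltas=[
    {"dx":-1,"dy":-4,"dz":0,"rx":0,"ry":0,"rz":0},
    {"dx":-1.5,"dy":-8.5,"dz":0,"rx":0,"ry":0,"rz":0},
    {"dx":-2,"dy":-12.5,"dz":0,"rx":0,"ry":0,"rz":0},
    {"dx":-2.5,"dy":-16.5,"dz":0,"rx":0,"ry":0,"rz":0},
    {"dx":-2.5,"dy":-21,"dz":0,"rx":0,"ry":0,"rz":0},
  ],
)

```text
clock: 3.78
tcp_pos: [0.4515, 0.2102, 0.165]
orientation: [0.649, 3.072, 0.005]
contact_force: [2.1, 5.7, -1.0]
grip_width: -0.0001
gripper_force: 2.2
```

Emit:
send_rows(
  deltas=[
    {"dx":0,"dy":-4,"dz":0,"rx":0,"ry":0,"rz":0},
    {"dx":0.5,"dy":-8.5,"dz":0,"rx":0,"ry":0,"rz":0},
    {"dx":1.5,"dy":-12.5,"dz":0,"rx":0,"ry":0,"rz":0},
    {"dx":2,"dy":-16.5,"dz":0,"rx":0,"ry":0,"rz":0},
    {"dx":3,"dy":-20.5,"dz":0,"rx":0,"ry":0,"rz":0},
  ],
)

```text
clock: 4.2
tcp_pos: [0.454, 0.1889, 0.1646]
orientation: [0.65, 3.073, 0.003]
contact_force: [0.9, 6.3, -0.9]
grip_width: -0.0002
gripper_force: 2.0
```

Emit:
send_rows(
  deltas=[
    {"dx":1.5,"dy":-4,"dz":0,"rx":0,"ry":0,"rz":0},
    {"dx":3,"dy":-8,"dz":0,"rx":0,"ry":0,"rz":0},
    {"dx":4.5,"dy":-11.5,"dz":0,"rx":0,"ry":0,"rz":0},
    {"dx":6.5,"dy":-15.5,"dz":0,"rx":0,"ry":0,"rz":0},
    {"dx":8.5,"dy":-19,"dz":0,"rx":0,"ry":0,"rz":0},
  ],
)

```text
clock: 4.62
tcp_pos: [0.4621, 0.1692, 0.1643]
orientation: [-0.651, -3.073, -0.001]
contact_force: [0.2, 4.9, -0.9]
grip_width: 0.0002
gripper_force: 2.1
```

Emit:
send_rows(
  deltas=[
    {"dx":2.5,"dy":-3.5,"dz":0,"rx":0,"ry":0,"rz":0},
    {"dx":5,"dy":-7,"dz":0,"rx":0,"ry":0,"rz":0},
    {"dx":7.5,"dy":-10,"dz":0,"rx":0,"ry":0,"rz":0},
    {"dx":10.5,"dy":-13,"dz":0,"rx":0,"ry":0,"rz":0},
    {"dx":13.5,"dy":-16,"dz":0,"rx":0,"ry":0,"rz":0},
  ],
)

```text
clock: 5.03
tcp_pos: [0.4751, 0.153, 0.1639]
orientation: [-0.65, -3.072, 0.001]
contact_force: [-1.9, 5.0, -0.1]
grip_width: 0.0
gripper_force: 2.1
```

Emit:
send_rows(
  deltas=[
    {"dx":3,"dy":-3,"dz":0,"rx":0,"ry":0,"rz":0},
    {"dx":6.5,"dy":-5.5,"dz":0,"rx":0,"ry":0,"rz":0},
    {"dx":10,"dy":-8,"dz":0,"rx":0,"ry":0,"rz":0},
    {"dx":13.5,"dy":-10,"dz":0,"rx":0,"ry":0,"rz":0},
    {"dx":17,"dy":-12,"dz":0,"rx":0,"ry":0,"rz":0},
  ],
)

```text
clock: 5.45
tcp_pos: [0.4917, 0.141, 0.1638]
orientation: [-0.65, -3.071, 0.001]
contact_force: [-3.6, 4.4, 0.8]
grip_width: -0.0
gripper_force: 2.3
```

Emit:
send_rows(
  deltas=[
    {"dx":4,"dy":-2,"dz":0,"rx":0,"ry":0,"rz":0},
    {"dx":7.5,"dy":-3.5,"dz":0,"rx":0,"ry":0,"rz":0},
    {"dx":11.5,"dy":-5,"dz":0,"rx":0,"ry":0,"rz":0},
    {"dx":15.5,"dy":-6.5,"dz":0,"rx":0,"ry":0,"rz":0},
    {"dx":19.5,"dy":-7.5,"dz":0,"rx":0,"ry":0,"rz":0},
  ],
)

```text
clock: 5.87
tcp_pos: [0.5107, 0.1331, 0.1637]
orientation: [-0.65, -3.07, 0.002]
contact_force: [-3.7, 3.6, 1.8]
grip_width: -0.0
gripper_force: 2.3
```

Emit:
send_rows(
  deltas=[
    {"dx":4,"dy":-1,"dz":0,"rx":0,"ry":0,"rz":0},
    {"dx":8.5,"dy":-1.5,"dz":0,"rx":0,"ry":0,"rz":0},
    {"dx":12.5,"dy":-2,"dz":0,"rx":0,"ry":0,"rz":0},
    {"dx":16.5,"dy":-2,"dz":0,"rx":0,"ry":0,"rz":0},
    {"dx":21,"dy":-2,"dz":0,"rx":0,"ry":0,"rz":0},
  ],
)

```text
clock: 6.28
tcp_pos: [0.531, 0.1309, 0.1634]
orientation: [-0.65, -3.068, 0.004]
contact_force: [-5.3, 2.6, 1.9]
grip_width: -0.0006
gripper_force: 2.7
```

Emit:
send_rows(
  deltas=[
    {"dx":4,"dy":0.5,"dz":0,"rx":0,"ry":0,"rz":0},
    {"dx":8.5,"dy":1,"dz":0,"rx":0,"ry":0,"rz":0},
    {"dx":12.5,"dy":1.5,"dz":0,"rx":0,"ry":0,"rz":0},
    {"dx":16.5,"dy":2.5,"dz":0,"rx":0,"ry":0,"rz":0},
    {"dx":20.5,"dy":3.5,"dz":0,"rx":0,"ry":0,"rz":0},
  ],
)

```text
clock: 6.7
tcp_pos: [0.5512, 0.1337, 0.1631]
orientation: [-0.65, -3.067, 0.006]
contact_force: [-6.2, 0.5, 1.2]
grip_width: -0.0
gripper_force: 2.5
```

Emit:
send_rows(
  deltas=[
    {"dx":4,"dy":1.5,"dz":0,"rx":0,"ry":0,"rz":0},
    {"dx":8,"dy":3,"dz":0,"rx":0,"ry":0,"rz":0},
    {"dx":11,"dy":4,"dz":0,"rx":0,"ry":0,"rz":0},
    {"dx":13.5,"dy":5.5,"dz":0,"rx":0,"ry":0,"rz":0},
    {"dx":15.5,"dy":6.5,"dz":0,"rx":0,"ry":0,"rz":0},
  ],
)

```text
clock: 7.12
tcp_pos: [0.5673, 0.14, 0.1632]
orientation: [-0.651, -3.069, 0.005]
contact_force: [-5.9, -0.2, 0.0]
grip_width: -0.0001
gripper_force: 2.0
```

```bash
python3 - <<'E'
from h import *
f=grab('top'); s=grab('side'); print(r.get_obs()['tcp_pos'])
cv2.imwrite('pics/c2.png',cv2.resize(np.hstack([f['frame'],s['frame']]),(800,300)))
cv2.imwrite('pics/c2.png',np.hstack([cv2.resize(f['frame'][80:280,140:340],(400,400)),cv2.resize(s['frame'][100:300,200:400],(400,400))]))
for n,g in(('top',f),('side',s)):
    P=cloud(g);x,y,z=P[...,0]-.531,P[...,1]-.212,P[...,2]
    q=np.hypot(x,y)
    hsv=cv2.cvtColor(g['frame'],cv2.COLOR_BGR2HSV)
    m=(q>.03)&(q<.115)&(z>.123)&(z<.135)
    if m.sum()>20:
        c,rad=cv2.minEnclosingCircle(np.stack([x[m],y[m]],-1).astype(np.float32)); print(n,'jar top',m.sum(),c,rad,np.degrees(np.arctan2(c[1],c[0]))%360)
    m=(q>.09)&(q<.125)&(z>.165)&(z<.186); a=np.degrees(np.arctan2(y[m],x[m]))%360
    print(n,'spoke end angle hist',[(int(k*10),int(v)) for k,v in enumerate(np.histogram(a,36,(0,360))[0]) if v])
E
```

```text
[0.568489   0.14036319 0.16349676]
top jar top 355 (0.016621746122837067, -0.014622286893427372) 0.09352392703294754 318.6616454007791
top spoke end angle hist [(60, 73), (70, 13), (180, 62), (190, 21)]
side jar top 111 (-0.050945717841386795, -0.042549628764390945) 0.023899279534816742 219.86847691791175
side spoke end angle hist [(60, 12), (70, 8), (180, 15), (190, 27), (280, 6), (290, 8), (300, 43), (310, 1)]
```

View pics/c2.png

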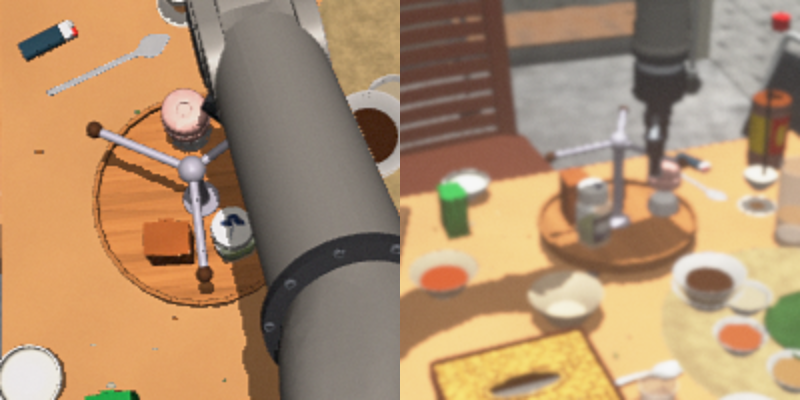

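The side view now has the jar at 220°, and from the spokes it should be about 218°. The pointer is at 234.5°, so about 16° is left. The left crop shows the jar cap at (232,222), still on its way to the pointer, and everything upright.

Emit:
send_rows(
  deltas=[
    {"dx":3.5,"dy":2,"dz":0,"rx":0,"ry":0,"rz":0},
    {"dx":7,"dy":4.5,"dz":0,"rx":0,"ry":0,"rz":0},
    {"dx":10.5,"dy":7,"dz":0,"rx":0,"ry":0,"rz":0},
    {"dx":14,"dy":10,"dz":0,"rx":0,"ry":0,"rz":0},
    {"dx":16.5,"dy":12,"dz":0,"rx":0,"ry":0,"rz":0},
  ],
)

```text
clock: 7.63
tcp_pos: [0.5849, 0.1524, 0.1637]
orientation: [-0.652, -3.071, 0.004]
contact_force: [-5.0, -1.8, 0.5]
grip_width: 0.0001
gripper_force: 2.0
```

```bash
cat > m.py <<'E'
from h import *
for n in('top','side'):
    g=grab(n,n+'_m');P=cloud(g);x,y,z=P[...,0]-.531,P[...,1]-.212,P[...,2];q=np.hypot(x,y);a=np.degrees(np.arctan2(y,x))%360
    m=(q>.03)&(q<.115)&(z>.123)&(z<.135)&(a>190)&(a<280)
    c,rad=cv2.minEnclosingCircle(np.stack([x[m],y[m]],-1).astype(np.float32)); print(n,m.sum(),c,rad,np.degrees(np.arctan2(c[1],c[0]))%360)
    m=(q>.105)&(q<.125)&(z>.165)&(z<.19)
    for lo in(40,160,280):
        k=m&(a>lo)&(a<lo+80)
        if k.sum()>5: print('  ball',k.sum(),np.median(a[k]))
print(r.get_obs()['tcp_pos'],r.get_obs()['clock'])
E
python3 m.py
```

```text
top 107 (-0.03947647288441658, -0.04379755258560181) 0.01986084319651127 227.97040738722706
  ball 57 83.33980440253765
  ball 50 203.81690459177491
side 113 (-0.04086774215102196, -0.0554109625518322) 0.02523266151547432 233.58978065047523
  ball 15 85.78445481376244
  ball 32 206.76806938767294
  ball 26 322.66279998842947
[0.58591962 0.15283585 0.1640216 ] 7.7333
```

The spokes have turned 178°, which puts the jar at 232.5–233.6° against the pointer's 234.5°. That is about 2 mm off, well inside 12 mm. Backing off and lifting away.

Emit:
send_rows(
  deltas=[
    {"dx":-4,"dy":-3,"dz":0,"rx":0,"ry":0,"rz":0},
    {"dx":-9,"dy":-7,"dz":0,"rx":0,"ry":0,"rz":0},
    {"dx":-14,"dy":-12,"dz":0,"rx":0,"ry":0,"rz":0},
    {"dx":-14,"dy":-12,"dz":15,"rx":0,"ry":0,"rz":0},
    {"dx":-14,"dy":-12,"dz":40,"rx":0,"ry":0,"rz":0},
  ],
)

```text
clock: 8.15
tcp_pos: [0.5697, 0.1398, 0.2026]
orientation: [-0.652, -3.069, 0.004]
contact_force: [-0.4, 0.2, -0.4]
grip_width: 0.0002
gripper_force: 0.0
```

Emit:
send_rows(
  deltas=[
    {"dx":0,"dy":0,"dz":30,"rx":0,"ry":0,"rz":0},
    {"dx":0,"dy":0,"dz":60,"rx":0,"ry":0,"rz":0},
    {"dx":0,"dy":-30,"dz":80,"rx":0,"ry":0,"rz":0},
    {"dx":0,"dy":-60,"dz":80,"rx":0,"ry":0,"rz":0},
    {"dx":0,"dy":-90,"dz":80,"rx":0,"ry":0,"rz":0},
  ],
)

```text
clock: 8.57
tcp_pos: [0.5725, 0.0502, 0.2866]
orientation: [0.649, 3.069, 0.003]
contact_force: [-0.5, -0.5, -0.2]
grip_width: -0.0001
gripper_force: 0.0
```

Emit:
send_rows(
  deltas=[
    {"dx":0,"dy":-30,"dz":0,"rx":0,"ry":0,"rz":0},
    {"dx":0,"dy":-60,"dz":0,"rx":0,"ry":0,"rz":0},
    {"dx":0,"dy":-90,"dz":0,"rx":0,"ry":0,"rz":0},
    {"dx":0,"dy":-110,"dz":0,"rx":0,"ry":0,"rz":0},
    {"dx":0,"dy":-110,"dz":0,"rx":0,"ry":0,"rz":0},
  ],
)

```text
clock: 8.98
tcp_pos: [0.5709, -0.0654, 0.285]
orientation: [0.664, 3.069, -0.003]
contact_force: [1.0, -0.5, 0.2]
grip_width: 0.0003
gripper_force: 0.0
```

```bash
python3 m.py; python3 -c "
import cv2;a=cv2.imread('pics/top_m.png')[90:250,160:340];cv2.imwrite('pics/c3.png',cv2.resize(a,None,fx=3.5,fy=3.5))"
```

```text
top 334 (-0.03598271682858467, -0.05354418233036995) 0.023336628451943398 236.09814269598635
  ball 52 84.37100521900616
  ball 48 204.54834036286795
  ball 56 325.0547808905566
side 116 (-0.03484189510345459, -0.05406910553574562) 0.02629924938082695 237.20244508699886
  ball 16 86.01036016663889
  ball 31 206.28354111391266
  ball 27 322.1978377455325
[ 0.57148911 -0.05984954  0.28465238] 9.0833
```

View pics/c3.png

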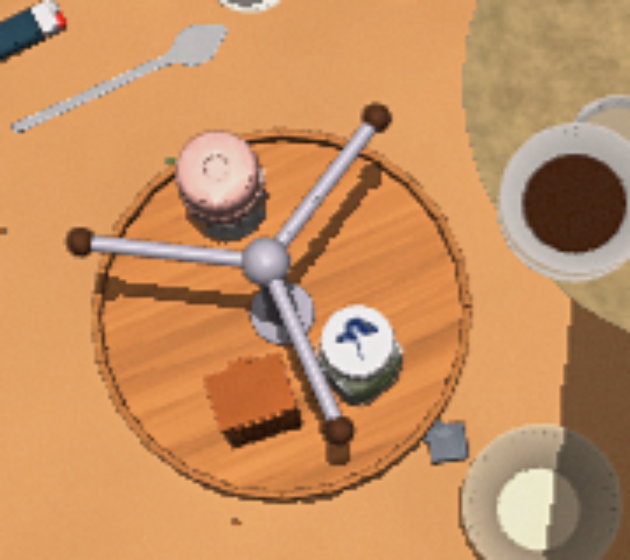

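In the final top view the jar cap at (360,340) is in line with the pointer tip at (447,440), about 1.6° or 2 mm off. All three jars stand upright and the hand is clear.

```bash
python3 -c "
from bench import r
print(r.hand_in())"
```

```text
the job is handed in; nothing more can be done
None
```

I turned the carousel about 180° with closed fingers on a spoke; the spice jar now stands about 2 mm off the pointer line, the hand is clear, and the job is handed in (no verdict was returned).

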